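# Fit the lens horn to the receiver head

### The job

Lift the dust cap off the port of the receiver head and put it in the shallow tray; then take the round horn with the two lugs on its foot, set its lugs into the two slots of the port, push it down against the spring, and twist it clockwise (seen from above) until it locks, standing upright in the port. Leave the other things on the bench where they are.

Things in the scene. Friction and masses are not known exactly. Their poses are not given: they have to be found in the camera images.
- receiver: Receiver head: grey box 120 x 120 x 75 mm with heat-sink fins, fixed to the bench, origin under its centre. On top is the bayonet port: an aluminium ring 104 mm across, 19 mm high. The two slots of the port lie along this body's x axis (+x and -x).
- port (a point): Centre of the port at the level of its flat upper face, 94 mm above the bench; axes as the receiver's. The port's lip is 7 mm thick, with a round opening 62 mm across and two opposite slots along x, 30 mm wide, reaching 45 mm from the axis. Under the lip the lugs can turn 73 degrees clockwise (from above) to a stop; the other way is blocked. Centred at 66 degrees each lug has a pocket 31 mm wide to spring up 3 mm into.
- plate (a joint): Travel (m) of the spring-loaded plate inside the port that the horn's foot presses: 0 = up (8 mm below the port's upper face), 0.009 = fully down (17 mm below it). The spring pushes up with 5 N at 0, 10.4 N fully down. The lugs can turn under the lip when it is pressed by 0.005 or more (0.007 is a good aim); about 0.002 with the horn locked.
- lock_mark: Fine marks on the port's rim where the lugs stand when locked. Origin on the port's axis at bench level; its x axis (+x and -x) is the direction of the two locking pockets, 66 degrees clockwise from the slots; fixed to the receiver.
- cap_grip (a point): Dust cap, black plastic, 70 g, loose on the port at the start: a disc 92 mm across, 6 mm thick, a plug under it (54 mm across, 5 mm deep, inside the opening) and on top a grip bar 56 mm long (this point's x), 14 mm thick (y), 24 mm high. This point is the middle of the bar, 12 mm above the disc's upper face, 23 mm above the bottom of the plug.
- horn_mid (a point): The round white lens horn to be fitted, 117 mm tall, about 220 g. Its foot is an aluminium hub 58 mm across with two opposite lugs along this point's x axis (+x and -x), 22 mm wide, 6 mm thick, level with the underside, reaching 40 mm from the axis; same either way round. This point is on the axis, 55 mm above the underside, z up; 45 mm above the port's face when locked.
- horn_band (a point): Middle of the horn's white cylindrical band, the place to grip it: 60 mm across, 26 mm high, on the axis, 97 mm above the underside; axes as horn_mid. Above it is a low lens dome 7 mm high, below it the flare narrows to a 33 mm throat.
- tray: Shallow grey plastic tray, fixed, 170 x 170 mm outside, walls 4 mm thick and 28 mm high, floor 4 mm thick; origin under its centre at bench level, x and y along its sides.
- gain_horn: Bystander: pyramidal brass horn on a square flange (no lugs), 94 mm tall, 65 mm square at the top; origin under its centre.
- mirror: Bystander: square black mirror mount on a post and foot, 126 mm tall, foot 50 x 65 mm; origin under its foot.
- board: Bystander: two-deck blue circuit board on four spacers, 90 x 70 x 43 mm; origin under its centre.
- driver: Bystander: screwdriver lying on the bench, 170 mm long; origin under its middle.
- tape: Bystander: roll of yellow tape lying flat, 90 mm across, 25 mm high; origin under its centre.
- post: Bystander: black post holder with a steel post, 116 mm tall, 32 mm foot; origin under its centre.
Mind the look-alikes: they are no part of the job. Several things have the shape of the tray; the one meant has the colours described above.

How it is judged:
On the way, in this order (a step that is already met when the one before it is completed fails the run):
1. the dust cap lies in the tray (x of cap_grip in the frame of tray between -0.07 and 0.07 m and y of cap_grip in the frame of tray between -0.07 and 0.07 m and z of cap_grip in the frame of tray below 0.055 m), for 0.2 s.
2. the horn's lugs are pushed down through the slots, below the lip of the port (horizontal distance between horn_mid and port below 0.006 m and z of horn_mid in the frame of port below 0.0425 m), for 0.1 s.
At the end, for the whole second after the job is handed in: Horn upright (0.06 rad) on the port axis (5 mm), lugs in the locking pockets (within 0.18 rad of the lock marks, horn middle 43 to 46.8 mm above the port face); cap in the tray (bar middle within 70 mm of the tray centre along each side, under 55 mm above the bench); plate still (all of step 1 and horizontal distance between horn_mid and port below 0.005 m and z of horn_mid in the frame of port between 0.043 and 0.0468 m and angle between the x axis of horn_mid and the x axis of lock_mark, either way round below 0.18 rad and angle between horn_mid's own z axis and vertical below 0.06 rad and velocity of joint plate below 0.01 m/s); the robot touches nothing.
It fails at once if another thing on the bench is shifted by more than 30 mm or knocked over (distance of any of gain_horn, mirror, board, driver, tape, post from where it was at the start of the episode above 0.03 m or angle between any of gain_horn, mirror, post's own z axis and vertical above 0.5 rad).
It also fails if it takes over 64 s, if anything falls off the work surface, if the arm or the gripper's body presses on something with over 40 N, if the wrist force passes 120 N, or if a joint passes its speed limit or range.

### The arm

A 6-joint arm with a two-finger parallel gripper is mounted at the origin on the work surface. World frame = base frame: x ahead of the robot, y to its left, z up, the work surface at z = 0. Lengths are in m, angles in rad, forces in N, time in s.
With the tool pointing down it reaches from about 0.35 to 0.875 m from the base axis. Payload 4.2 kg.
Tool frame: the origin (TCP) lies on the centre line of the jaws, within the pads' length; the fingertips stand 19 mm ahead of it and the grasp point (between the pads) is the TCP; z points along the fingers, y is the direction in which the jaws open and shut (so a half turn about z gives the same grasp; the last joint's range is limited). The gripper opens to 87 mm and grips with 3 to 60 N. Pads are 19 mm wide; open, the fingers measure 117 mm over their backs; the gripper's body (75 mm by 190 mm) begins 51 mm behind the grasp point.
Start: joints at [-0.986, 0.385, 0.008, 0, -1.194, -0.259], TCP at [0.2, -0.592, 0.242] pointing down, gripper open.
Joint ranges: [-3.14, 3.14], [-1.21, 2.06], [-1.07, 1.41], [-3.16, 2.05], [-2.99, -0.16], [-3.1, 3.1]. Speed limits (rad/s): [2.79, 2.79, 3.14, 3.14, 3.14, 3.14].

### API

Orientations are given as a rotation vector (axis times angle).
In Python, from rig import sensors, viewer, job gives the robot as it stands. The module is installed in compiled form; this text tells all that it offers.
- The arm moves only by the tool carry_out, never from a script. Its argument "steps" is a list of rows, each a list of 3 entries, a list of its own where there are three numbers: the finger opening in cm, from 0 to 8.7, then the shift along the tool's x, y, z in cm, then the turn about the tool's z in degrees. In form: [[grip, [dx, dy, dz], yaw], ...]. A call has 1 to 8 rows; each row is the pose to reach, as a shift and turn from the pose commanded when the call began, along the tool's axes at that moment; what a row does not reach only later rows make up. A row lasts 1/8 s, in which the tool goes at most 62.5 mm and 10.7 degrees, less where a joint would pass 70% of its speed; a pose out of reach is approached as far as the arm can. A call with a gripper value outside its range is refused whole. The fingers move at their own pace and stop on an object; "newtons" is the grip in N (left out, the last holds). Time passes only in rows, so rows that repeat a pose let the fingers close. It gives the time, the measured TCP pose, the force and the opening at its end, in the units of the state.
- sensors.read_state(): the state, without advancing time (a new reading comes with each control period).
- viewer.capture(name): name is "side" or "top" or "wrist"; returns the picture (480x640x3 uint8, red, green, blue); there is no depth.
- viewer.calibration(name): a dict with "fx", "fy", "cx", "cy" (pixels), "distortion" ([k1, k2, p1, p2, k3] as OpenCV has them; the pictures are not rectified), "world_to_cam" (4x4, takes a point from world to camera coordinates); the wrist camera has in their place "tool_from_camera" (4x4, takes a point from camera to tool coordinates, whose origin is the TCP and whose axes are the flange's). Camera axes: x right, y down, z forward; pixel columns grow to the right and rows downward; lengths in m; the calibration is good to about 2 mm. A picture is of the moment at which its call begins: read the wrist's pose just before it. calibration takes no time and is no camera call.
- job.close_job(): hands the job in, once; it reports no verdict.
The state is a dict: "time_s": time; "qpos": joint angles; "joint_vel": joint speeds; "tau": joint torques, N m; "tool_pos": TCP position; "ee_rot": TCP orientation; "contact_force": force on the tool from outside, world axes, zero at the start; "ft_torque": the same for the moment, N m; "grip_width": opening from 0.0 (shut) to 1.0 (fully open).
Only numpy, scipy, OpenCV 4.12 (cv2) and the standard library are available. Lean on these libraries where they do the work, as an engineer would, in place of code of your own. Each camera call takes 0.05 s, during which the arm holds its last target.

## Working session

There is one attempt and no reset: what is moved stays moved. The work goes in short steps, Python scripts to look and compute and a tool call to move; the robot and the scene stay as the last step left them, time stands still between calls to the robot, and variables do not carry over. Pictures are saved under pics/ and viewed, and the job is handed in when it is done.

Besides the shell and the picture viewer there is one more tool, called after "Call:" by a JSON object that holds its "op" and its "data". carry_out: Moves the arm, as the interface text tells. Its arguments: {"type":"object","properties":{"steps":{"type":"array"},"newtons":{"type":"number"}},"required":["steps"]}

```bash
mkdir -p pics
cat > h.py <<'E'
import numpy as np, cv2
from rig import sensors, viewer, job
from scipy.spatial.transform import Rotation as R
def cal(n):
    c=viewer.calibration(n); K=np.array([[c['fx'],0,c['cx']],[0,c['fy'],c['cy']],[0,0,1.]]); return c,K,np.array(c['distortion'],float)
def cam_pose(n):
    c,K,D=cal(n)
    if n=='wrist':
        s=sensors.read_state(); T=np.eye(4);T[:3,:3]=R.from_rotvec(s['ee_rot']).as_matrix();T[:3,3]=s['tool_pos']
        return T@np.array(c['tool_from_camera']),K,D
    return np.linalg.inv(np.array(c['world_to_cam'])),K,D
def ray(P,uv):
    T,K,D=P; p=cv2.undistortPoints(np.array([[uv]],float),K,D)[0,0]
    return T[:3,3],T[:3,:3]@np.array([p[0],p[1],1.])
def onz(P,uv,z):
    o,d=ray(P,uv); return o+d*(z-o[2])/d[2]
def proj(P,X):
    T,K,D=P; W=np.linalg.inv(T); return cv2.projectPoints(np.array(X,float).reshape(-1,3),cv2.Rodrigues(W[:3,:3])[0],W[:3,3],K,D)[0].reshape(-1,2)
def save(im,n): cv2.imwrite('pics/'+n,cv2.cvtColor(im,cv2.COLOR_RGB2BGR))
E
python3 - <<'E'
from h import *
s=sensors.read_state();print(s)
P=cam_pose('wrist');print(P[0]);
for n in('side','top','wrist'):
    if n!='wrist':print(n,cam_pose(n)[0].round(3))
    save(viewer.capture(n),n+'0.png')
E
```

```text
{'time_s': 0.0, 'qpos': array([-9.86393249e-01,  3.85551577e-01,  6.58849990e-03, -5.19626560e-04,
       -1.19397596e+00, -2.58591786e-01]), 'joint_vel': array([ 0.0008847 ,  0.00040437,  0.00195487,  0.0002878 , -0.00097172,
       -0.00088535]), 'tau': array([-3.86270676e-04, -3.90668428e+01,  1.87407607e+01,  4.22014028e+00,
        1.10339888e-02, -1.78885189e-04]), 'tool_pos': array([ 0.19988075, -0.59156966,  0.24044489]), 'ee_rot': array([ 0.50915441, -3.09961543, -0.00338108]), 'contact_force': array([-0.57857928,  0.2515394 , -0.39376221]), 'ft_torque': array([ 0.03168306, -0.00451888, -0.04921958]), 'grip_width': 1.0020449174742296}
[[-0.31995258  0.90407604  0.28333173  0.12152552]
 [ 0.94743171  0.30471989  0.09756504 -0.61731031]
 [ 0.0018694   0.29965365 -0.95404622  0.38460419]
 [ 0.          0.          0.          1.        ]]
side [[ 0.846 -0.278  0.454 -0.095]
 [-0.532 -0.471  0.703 -0.961]
 [ 0.019 -0.837 -0.547  0.812]
 [ 0.     0.     0.     1.   ]]
top [[ 0.025 -0.998  0.06   0.421]
 [-1.    -0.024  0.02  -0.045]
 [-0.018 -0.06  -0.998  1.281]
 [ 0.     0.     0.     1.   ]]
```

View pics/top0.png

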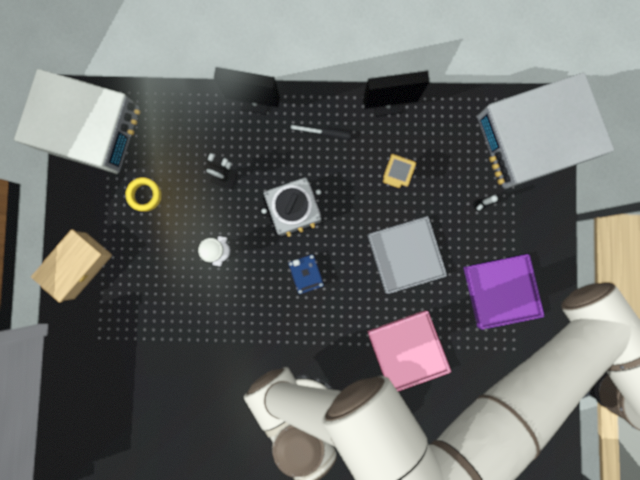

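View pics/side0.png

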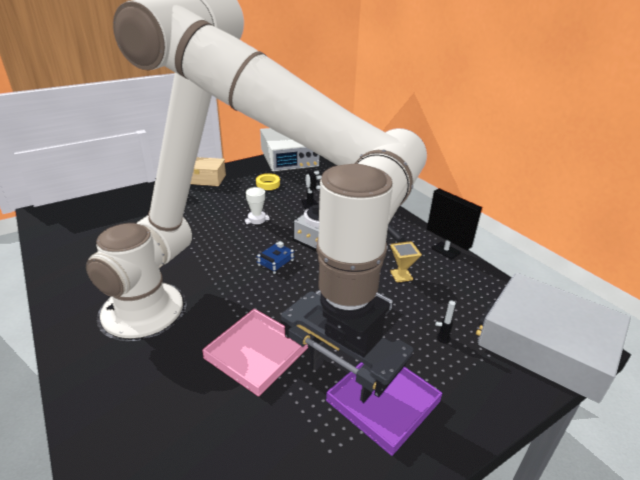

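View pics/wrist0.png

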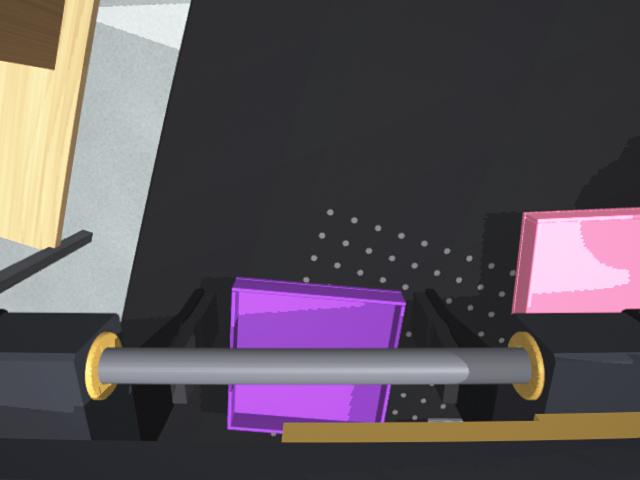

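Tray-shaped candidates in the top image are grey (407,254), purple (504,291) and pink (409,350). The task says grey plastic, so it is the first one. The receiver with the cap is at about (292,206), and the horn, round white with two lugs, at about (213,250). The brass look-alike is at (399,170). I'll confirm these in an enlarged crop.

Run:
```python
from h import *
im=cv2.cvtColor(cv2.imread('pics/top0.png'),cv2.COLOR_BGR2RGB)
a=cv2.resize(im[170:290,190:330],None,fx=5,fy=5,interpolation=cv2.INTER_CUBIC); save(a,'crop1.png')
b=cv2.resize(im[200:310,350:460],None,fx=5,fy=5,interpolation=cv2.INTER_CUBIC); save(b,'crop2.png')
P=cam_pose('top')
for n,uv,z in [('cap',(291,205),.124),('rec',(292,206),.094),('horn',(210,250),.117),('tray',(407,254),.014)]: print(n,onz(P,uv,z).round(4))
```

```text
cap [0.57   0.0412 0.124 ]
rec [0.5713 0.0408 0.094 ]
horn [0.4493 0.2476 0.117 ]
tray [ 0.4539 -0.278   0.014 ]
```

View pics/crop1.png

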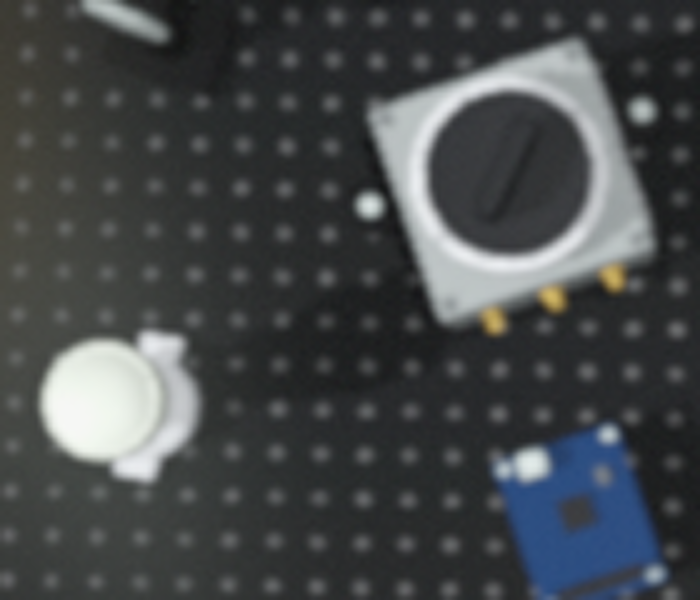

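View pics/crop2.png

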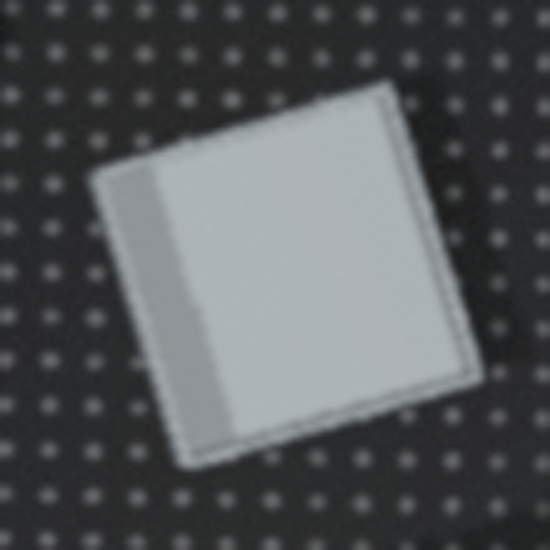

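```bash
cat >> h.py <<'E'
def go(xy,z,ang,ref=None):
    """shift/turn in tool axes for TCP at (xy,z) with tool y at world angle ang (deg, mod 180); prints options"""
    s=sensors.read_state(); M=R.from_rotvec(s['ee_rot']).as_matrix()
    p=np.array([*xy,z]) ; d=M.T@(p-s['tool_pos'])*100
    cur=np.degrees(np.arctan2(M[1,1],M[0,1])); t=(cur-ang+90)%180-90
    print('pos',s['tool_pos'].round(4),'yawY',cur.round(1),'tilt',np.degrees(np.arccos(-M[2,2])).round(2),'q6',s['qpos'][5].round(3),'| shift cm',d.round(2),'turn',round(t,1))
E
python3 - <<'E'
from h import *
P=cam_pose('top'); print(P[1].round(1).tolist(),P[2])
f=lambda c,o=(190,170):(c[0]/5+o[0]-.4,c[1]/5+o[1]-.4)
print('ring',onz(P,f((508.5,171)),.094))
a=onz(P,f((490,220)),.124);b=onz(P,f((532,123)),.124);print('bar',a,b,(a+b)/2,np.linalg.norm(a-b),np.degrees(np.arctan2(*(b-a)[[1,0]])))
c=[onz(P,f(q),.075) for q in [(372,105),(580,42),(655,250),(440,325)]]
print('box',np.mean(c,0),[np.linalg.norm(c[i]-c[i-1]).round(4) for i in range(4)],[np.degrees(np.arctan2(*(c[(i+1)%4]-c[i])[[1,0]])).round(1) for i in range(4)])
print('horn top',onz(P,f((101,400)),.110))
l=[onz(P,f(q),.006) for q in[(162,345),(137,470)]];print('lugs',l,np.mean(l,0),np.linalg.norm(l[0]-l[1]),np.degrees(np.arctan2(*(l[0]-l[1])[[1,0]])))
g=lambda c:f(c,(350,200))
c=[onz(P,g(q),.028) for q in [(92,172),(390,82),(484,378),(184,468)]]
print('tray',np.mean(c,0),[np.linalg.norm(c[i]-c[i-1]).round(4) for i in range(4)],[np.degrees(np.arctan2(*(c[(i+1)%4]-c[i])[[1,0]])).round(1) for i in range(4)])
go((.5,.04),.33,68)
E
```

```text
[[452.0, 0.0, 315.0], [0.0, 452.0, 236.4], [0.0, 0.0, 1.0]] [0.03960119 0.         0.         0.         0.        ]
ring [0.57706363 0.04278095 0.094     ]
bar [0.54752371 0.04938513 0.124     ] [0.59829183 0.02910108 0.124     ] [0.57290777 0.03924311 0.124     ] 0.05467033277542815 -21.778832371677677
box [0.57462496 0.0423408  0.075     ] [np.float64(0.1245), np.float64(0.1171), np.float64(0.1196), np.float64(0.122)] [np.float64(-71.7), np.float64(-158.9), np.float64(110.6), np.float64(18.8)]
horn top [0.45045893 0.24996747 0.11      ]
lugs [array([0.4850412 , 0.24286889, 0.006     ]), array([0.41409871, 0.25431953, 0.006     ])] [0.44956996 0.24859421 0.006     ] 0.07186065750587574 -9.168879987766214
tray [ 0.45229395 -0.27545932  0.028     ] [np.float64(0.1701), np.float64(0.1719), np.float64(0.1701), np.float64(0.1713)] [np.float64(-71.8), np.float64(-162.0), np.float64(108.2), np.float64(18.2)]
pos [ 0.1999 -0.5917  0.2407] yawY 108.7 tilt 0.1 q6 -0.259 | shift cm [-48.64  50.27  -8.85] turn 40.7
```

The grey tray is confirmed: its sides come out at 170 mm. The receiver box measures about 120 mm, and the horn's lugs and dome agree with each other. Next I move so the wrist camera looks at the port.

Call:
{"op": "carry_out", "data": {"steps": [[8.7,[-6,6,-3],6],[8.7,[-12,12,-6],12],[8.7,[-18,18,-9],18],[8.7,[-24,24,-9],24],[8.7,[-30,30,-9],30],[8.7,[-36,36,-9],36],[8.7,[-42,42,-9],40],[8.7,[-47.7,53,-9],40]], "newtons": 20}}

```text
time_s: 1.15
tool_pos: [0.4096, -0.1496, 0.3271]
ee_rot: [0.582, 3.087, 0.0]
contact_force: [1.1, -0.3, 0.7]
grip_width: 0.995
```

Call:
{"op": "carry_out", "data": {"steps": [[8.7,[0,0,0],0],[8.7,[0,0,0],0]]}}

```text
time_s: 1.4
tool_pos: [0.4089, -0.1514, 0.3268]
ee_rot: [-0.58, -3.087, 0.0]
contact_force: [0.8, 0.5, -0.3]
grip_width: 1.001
```

Run:
```python
from h import *
go((.5,.07),.33,68)
P=cam_pose('wrist');im=viewer.capture('wrist');save(im,'w1.png');np.save('w1.npy',P[0])
print(proj(P,[[.575,.042,.094],[.575,.042,.124]]))
```

```text
pos [ 0.4089 -0.1514  0.3268] yawY 68.7 tilt 0.03 q6 -1.963 | shift cm [-0.46 23.94 -0.32] turn 0.7
[[546.5834886  289.11957599]
 [563.50762901 301.79566932]]
```

View pics/w1.png

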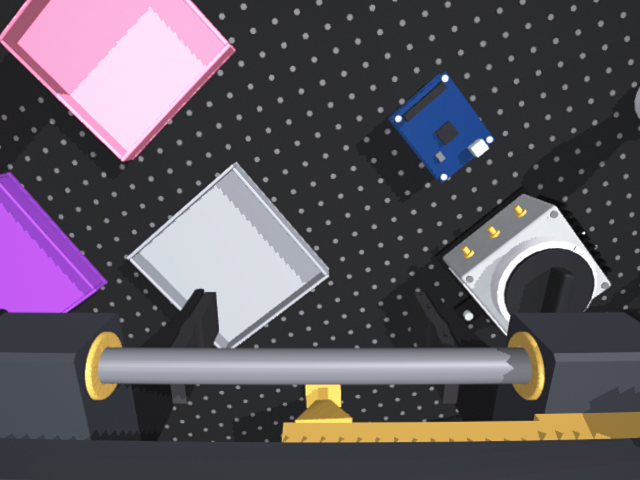

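Run:
```python
from h import *
s=sensors.read_state();P=cam_pose('wrist');print(P[1])
q=onz(P,(320,180),.1); off=q[:2]-s['tool_pos'][:2]; print('offset seen',off)
go(np.array([.575,.042])-off,.327,68)
```

```text
[[401.72538061   0.         314.26277528]
 [  0.         401.72538061 243.38361563]
 [  0.           0.           1.        ]]
offset seen [-0.02385708  0.01585784]
pos [ 0.4086 -0.1521  0.3268] yawY 68.6 tilt 0.04 q6 -1.963 | shift cm [-11.21  23.54  -0.03] turn 0.6
```

Call:
{"op": "carry_out", "data": {"steps": [[8.7,[-2.8,5.5,0],0],[8.7,[-5.6,11,0],0.6],[8.7,[-8.4,16.5,0],0.6],[8.7,[-11.2,22,0],0.6],[8.7,[-11.2,23.5,0],0.6],[8.7,[-11.2,23.5,0],0.6],[8.7,[-11.2,23.5,0],0.6]]}}

```text
time_s: 2.33
tool_pos: [0.598, 0.0247, 0.3275]
ee_rot: [0.601, 3.083, -0.0]
contact_force: [0.5, -0.8, -0.2]
grip_width: 0.998
```

Run:
```python
from h import *
go((.575,.042),.2,68)
P=cam_pose('wrist');im=viewer.capture('wrist');save(im,'w2.png');np.save('w2.npy',P[0])
print(proj(P,[[.575,.042,.094],[.575,.042,.124]]))
save(viewer.capture('side'),'s2.png')
```

```text
pos [0.598  0.0247 0.3275] yawY 67.9 tilt 0.01 q6 -2.267 | shift cm [ 2.79  0.74 12.75] turn -0.1
[[321.22091005 178.93031696]
 [321.77943434 184.00681942]]
```

View pics/w2.png

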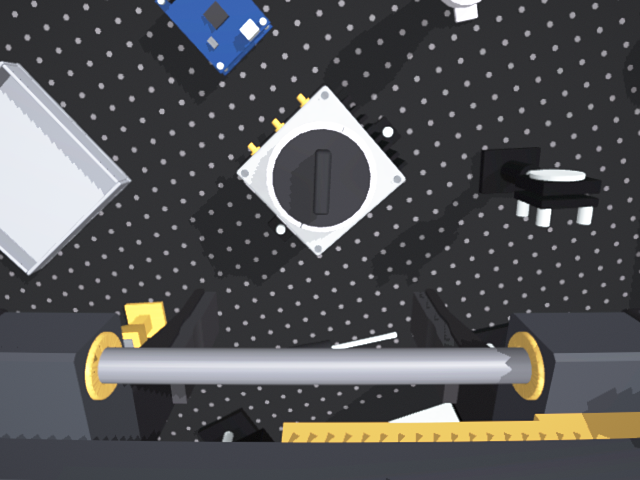

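View pics/s2.png

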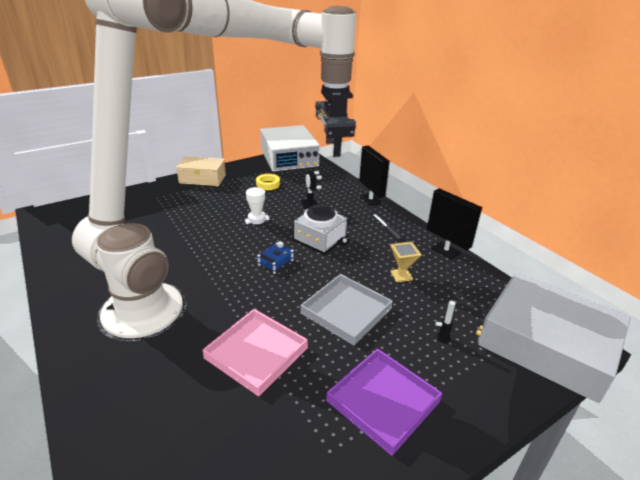

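The cap is at pixel (321,177) with its bar running vertically in the image from (323,150) to (322,214), so the jaws close across it. This agrees with my estimate within about 2 mm. I'm going down onto the bar.

Run:
```python
from h import *
P=(np.load('w2.npy'),*cam_pose('wrist')[1:])
a=onz(P,(323,150),.124);b=onz(P,(322,214),.124);print(a,b,(a+b)/2,np.linalg.norm(a-b),np.degrees(np.arctan2(*(b-a)[[1,0]])))
print('ring',onz(P,(321.5,177.5),.1))
go(((a+b)/2)[:2],.124,68)
im=cv2.imread('pics/w2.png')[75:265,225:415]; cv2.imwrite('pics/w2c.png',cv2.resize(im,None,fx=3,fy=3,interpolation=cv2.INTER_CUBIC))
```

```text
[0.5485461  0.05366039 0.124     ] [0.59985303 0.03230388 0.124     ] [0.57419957 0.04298214 0.124     ] 0.05557428774585403 -22.599516995588615
ring [0.5730171  0.04296449 0.1       ]
pos [0.5981 0.025  0.3279] yawY 68.0 tilt 0.06 q6 -2.267 | shift cm [ 2.91  0.76 20.39] turn -0.0
```

View pics/w2c.png

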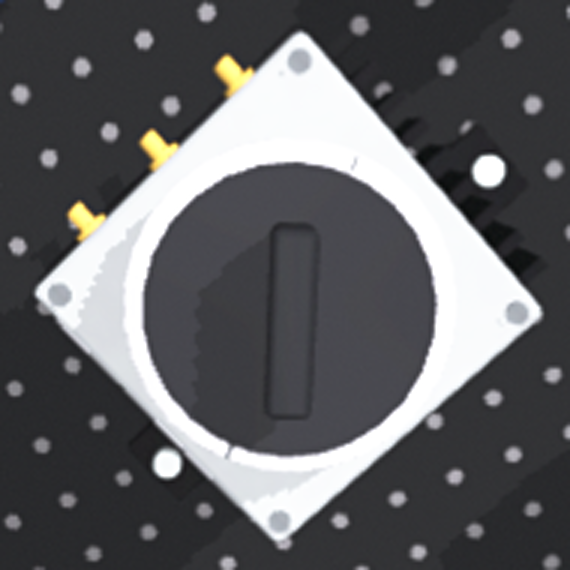

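Call:
{"op": "carry_out", "data": {"steps": [[8.7,[2.9,0.8,4],0],[8.7,[2.9,0.8,10],0],[8.7,[2.9,0.8,15],0],[8.7,[2.9,0.8,19],0],[8.7,[2.9,0.8,20.3],0],[8.7,[2.9,0.8,20.3],0],[3,[2.9,0.8,20.3],0],[0.5,[2.9,0.8,20.3],0]], "newtons": 20}}

```text
time_s: 3.42
tool_pos: [0.5759, 0.0451, 0.1258]
ee_rot: [0.597, 3.081, 0.003]
contact_force: [0.4, 0.1, 0.6]
grip_width: 0.854
```

Call:
{"op": "carry_out", "data": {"steps": [[0.5,[0,0,0],0],[0.5,[0,0,0],0],[0.5,[0,0,0],0],[0.5,[0,0,0],0],[0.5,[0,0,0],0]]}}

```text
time_s: 4.05
tool_pos: [0.5749, 0.0448, 0.1239]
ee_rot: [-0.598, -3.084, 0.0]
contact_force: [1.0, 0.1, 0.3]
grip_width: 0.29
```

Call:
{"op": "carry_out", "data": {"steps": [[0.5,[0,0,0],0],[0.5,[0,0,0],0],[0.5,[0,0,0],0],[0.5,[0,0,0],0]]}}

```text
time_s: 4.55
tool_pos: [0.5749, 0.0447, 0.1239]
ee_rot: [-0.598, -3.084, 0.0]
contact_force: [0.3, 0.0, -0.3]
grip_width: 0.161
```

Run:
```python
from h import *
print(sensors.read_state()['grip_width'])
P=cam_pose('top');T=onz(P,(407,254),.014);go((.4523,-.2755),.22,108); go((.4523,-.2755),.22,18)
```

```text
0.1606315617502164
pos [0.5749 0.0447 0.1239] yawY 68.1 tilt 0.01 q6 -2.312 | shift cm [ -0.59 -34.28  -9.6 ] turn -39.9
pos [0.5749 0.0447 0.1239] yawY 68.1 tilt 0.01 q6 -2.312 | shift cm [ -0.59 -34.28  -9.6 ] turn 50.1
```

Grip opening 0.161 is 14 mm, which matches the bar, so the cap is held. Next I lift it and carry it to the tray.

Call:
{"op": "carry_out", "data": {"steps": [[0.5,[0,0,-2],0],[0.5,[0,0,-5],0],[0.5,[0,0,-9.6],0],[0.5,[-0.1,-5.5,-9.6],-6],[0.5,[-0.2,-11,-9.6],-14],[0.5,[-0.3,-16.5,-9.6],-22],[0.5,[-0.4,-22,-9.6],-30],[0.5,[-0.5,-27,-9.6],-36]]}}

```text
time_s: 5.55
tool_pos: [0.4778, -0.2089, 0.22]
ee_rot: [-0.39, 3.117, 0.0]
contact_force: [0.3, -0.2, -1.0]
grip_width: 0.158
```

Run:
```python
from h import *
print(sensors.read_state()['grip_width'])
go((.4523,-.2755),.22,108)
save(viewer.capture('top'),'t3.png')
```

```text
0.15805426553484617
pos [ 0.4778 -0.2089  0.22  ] yawY 104.3 tilt 0.03 q6 -1.221 | shift cm [ 4.11 -5.82 -0.  ] turn -3.7
```

View pics/t3.png

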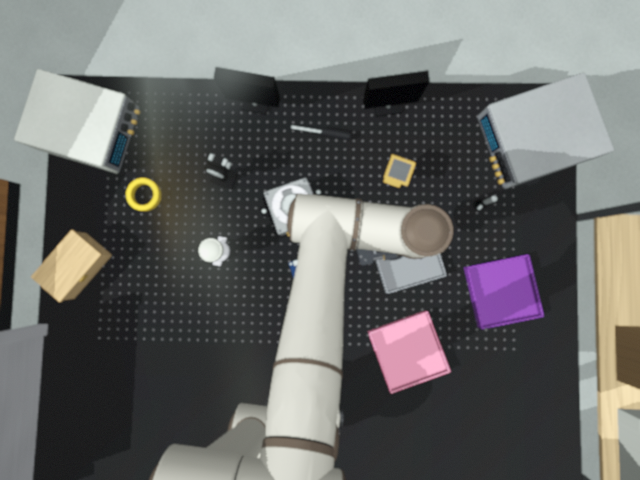

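The cap is off the port and held, and nothing else has moved. Next I lower it into the grey tray.

Call:
{"op": "carry_out", "data": {"steps": [[0.5,[2,-3,0],-3],[0.5,[4.1,-5.8,2],-4],[0.5,[4.1,-5.8,7],-4],[0.5,[4.1,-5.8,12],-4],[0.5,[4.1,-5.8,16],-4],[0.5,[4.1,-5.8,17.9],-4],[0.5,[4.1,-5.8,17.9],-4],[4,[4.1,-5.8,17.9],-4]]}}

```text
time_s: 6.6
tool_pos: [0.4537, -0.2739, 0.0415]
ee_rot: [-0.493, 3.101, -0.001]
contact_force: [0.1, -1.3, 0.9]
grip_width: 0.213
```

Call:
{"op": "carry_out", "data": {"steps": [[4,[0,0,0],0],[4,[0,0,0],0],[4,[0,0,0],0],[4,[0,0,-4],0],[4,[0,0,-10],0],[8.7,[0,0,-16],0],[8.7,[0,0,-21],0],[8.7,[0,0,-21],0]]}}

```text
time_s: 7.6
tool_pos: [0.4551, -0.2746, 0.2561]
ee_rot: [-0.492, 3.093, -0.008]
contact_force: [0.6, -0.5, 0.1]
grip_width: 0.718
```

Run:
```python
from h import *
print(sensors.read_state()['grip_width'])
P=cam_pose('wrist');save(viewer.capture('wrist'),'w4.png')
s=sensors.read_state();q=onz(P,(320,180),.1); off=q[:2]-s['tool_pos'][:2]; print(off)
go((.4503,.2497),.25,-9)
go((.4503,.2497),.25,81)
```

```text
0.7177466103796524
[-0.03450104 -0.00817518]
pos [ 0.4536 -0.2738  0.253 ] yawY 108.1 tilt 0.27 q6 -1.019 | shift cm [-15.91  49.88   0.25] turn -62.9
pos [ 0.4536 -0.2738  0.253 ] yawY 108.1 tilt 0.27 q6 -1.019 | shift cm [-15.91  49.88   0.25] turn 27.1
```

View pics/w4.png

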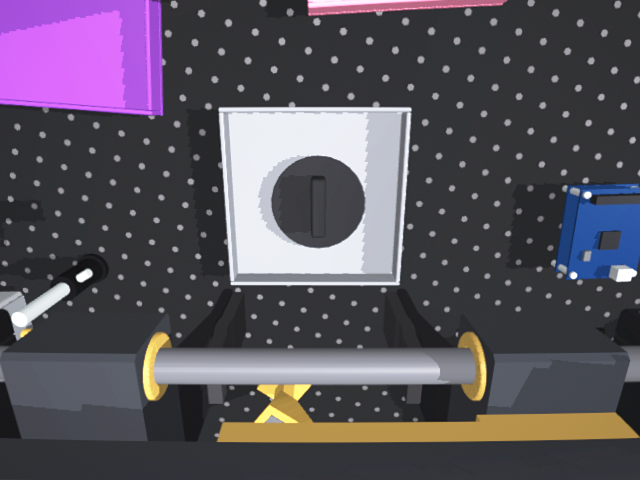

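The cap lies flat in the middle of the grey tray (318,202). Now I look at the open port.

Run:
```python
from h import *
go((.602,.027),.327,88)
```

```text
pos [ 0.4536 -0.2738  0.253 ] yawY 108.1 tilt 0.27 q6 -1.019 | shift cm [-23.46  23.98  -7.36] turn 20.1
```

Call:
{"op": "carry_out", "data": {"steps": [[8.7,[-4,4,-2],4],[8.7,[-8,8,-4],8],[8.7,[-12,12,-6],12],[8.7,[-16,16,-7.3],16],[8.7,[-20,20,-7.3],20],[8.7,[-23.4,23.8,-7.3],20],[8.7,[-23.4,23.8,-7.3],20],[8.7,[-23.4,23.8,-7.3],20]]}}

```text
time_s: 8.65
tool_pos: [0.6011, 0.0249, 0.3222]
ee_rot: [-0.052, -3.138, 0.001]
contact_force: [-0.1, -1.3, -0.0]
grip_width: 1.002
```

Run:
```python
from h import *
P=cam_pose('wrist');im=viewer.capture('wrist');save(im,'w5.png');np.save('w5.npy',P[0])
c=proj(P,[[.574,.043,.094]])[0];print(c)
x,y=int(c[0])-95,int(c[1])-95;print(x,y)
save(cv2.resize(im[max(y,0):y+190,x:x+190],None,fx=3,fy=3,interpolation=cv2.INTER_CUBIC),'w5c.png')
q=onz(P,(320,180),.1); s=sensors.read_state();off=q[:2]-s['tool_pos'][:2]; print(off)
```

```text
[332.01648214 180.47332236]
237 85
[-0.02877085  0.00746098]
```

View pics/w5c.png

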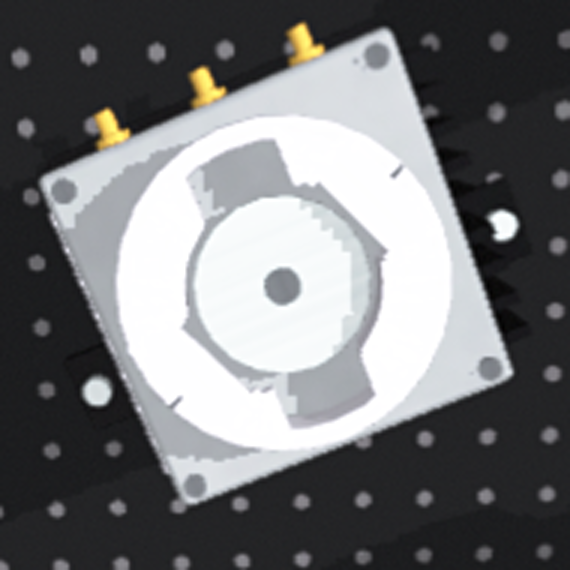

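The slots run from (232,157) to (332,410) in the crop, with the lock marks at (396,171) and (176,404) and the ring centre at (284,283).

Run:
```python
from h import *
P=(np.load('w5.npy'),*cam_pose('wrist')[1:])
f=lambda q:onz(P,(q[0]/3+237-.33,q[1]/3+85-.33),.094)
an=lambda a,b:np.degrees(np.arctan2(*(b-a)[[1,0]])).round(1)
c=f((284.5,283.5));print('ring',c,np.linalg.norm(f((117,283))-f((452,283))))
a,b=f((332,410)),f((232,157));print('slot mid',(a+b)/2,np.linalg.norm(a-b),an(b,a))
a,b=f((396,171)),f((176,404));print('marks mid',(a+b)/2,np.linalg.norm(a-b),an(a,b))
bc=[f(q) for q in[(377,55),(64,191),(196,486),(490,369)]]
bc=[onz(P,(q[0]/3+237-.33,q[1]/3+85-.33),.075) for q in[(377,55),(64,191),(196,486),(490,369)]]
print('box',np.mean(bc,0),an(bc[1],bc[0]),an(bc[2],bc[3]),an(bc[0],bc[3]),an(bc[1],bc[2]))
go((.4503+.029,.2497-.0075),.327,88)
```

```text
ring [0.57277741 0.04254997 0.094     ] 0.10347465314040379
slot mid [0.5739193  0.04222502 0.094     ] 0.0843580875173892 20.3
marks mid [0.57495876 0.04203747 0.094     ] 0.09856726497696754 -44.9
box [0.5748331  0.04237777 0.075     ] 110.8 110.7 20.6 20.8
pos [0.6011 0.0244 0.3228] yawY 88.0 tilt 0.14 q6 -1.914 | shift cm [12.92 21.35 -0.4 ] turn 0.0
```

Call:
{"op": "carry_out", "data": {"steps": [[8.7,[3,5,0],0],[8.7,[6,10,0],0],[8.7,[9,15,0],0],[8.7,[12,20,0],0],[8.7,[13,21.4,0],0],[8.7,[13,21.4,0],0],[8.7,[13,21.4,0],0]]}}

```text
time_s: 9.57
tool_pos: [0.4795, 0.242, 0.324]
ee_rot: [0.056, 3.141, -0.0]
contact_force: [0.1, 0.8, -0.4]
grip_width: 0.997
```

Run:
```python
from h import *
P=cam_pose('wrist');im=viewer.capture('wrist');save(im,'w6.png');np.save('w6.npy',P[0])
c=proj(P,[[.45,.25,.11]])[0];print(c,sensors.read_state()['tool_pos'])
x,y=int(c[0])-95,int(c[1])-95;print(x,y)
save(cv2.resize(im[max(y,0):y+190,x:x+190],None,fx=3,fy=3,interpolation=cv2.INTER_CUBIC),'w6c.png')
```

```text
[321.11221606 179.67327495] [0.47958603 0.2419487  0.32395493]
226 84
```

View pics/w6c.png

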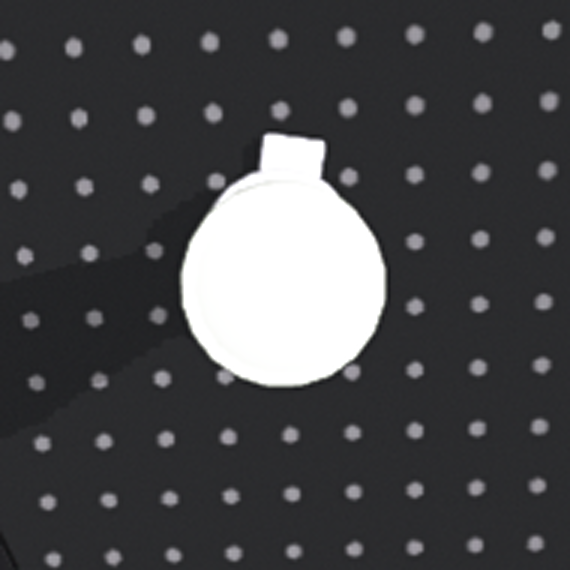

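Run:
```python
from h import *
P=(np.load('w6.npy'),*cam_pose('wrist')[1:])
f=lambda q,z:onz(P,(q[0]/3+226-.33,q[1]/3+84-.33),z)
an=lambda a,b:np.degrees(np.arctan2(*(b-a)[[1,0]])).round(1)
c=f((283.5,283.5),.110);print('top',c,np.linalg.norm(f((180,283),.11)-f((387,283),.11)))
a,b=f((264,133),.006),f((326,142),.006);print('lugend',(a+b)/2,np.linalg.norm(a-b),an(a,b)-90)
m=(a+b)/2;print(np.linalg.norm(m[:2]-c[:2]),an(c,m))
```

```text
top [0.44863312 0.24920277 0.11      ] 0.0614152905139238
lugend [0.4098835  0.25607705 0.006     ] 0.02318594477090465 -10.0
0.039354654053091034 169.9
```

The horn is at (0.449, 0.249) with its lugs at −10°. The radial check gives 39.4 mm against 40 expected. Now the grasp.

Run:
```python
from h import *
go((.4488,.2494),.097,88)
```

```text
pos [0.4796 0.2419 0.324 ] yawY 87.9 tilt 0.02 q6 -2.376 | shift cm [ 3.1   0.64 22.7 ] turn -0.1
```

Call:
{"op": "carry_out", "data": {"steps": [[8.7,[3.1,0.6,5],0],[8.7,[3.1,0.6,11],0],[8.7,[3.1,0.6,16],0],[8.7,[3.1,0.6,20],0],[8.7,[3.1,0.6,22.7],0],[8.7,[3.1,0.6,22.7],0],[6.5,[3.1,0.6,22.7],0],[5.2,[3.1,0.6,22.7],0]], "newtons": 30}}

```text
time_s: 10.62
tool_pos: [0.4492, 0.2508, 0.0985]
ee_rot: [0.053, 3.139, 0.004]
contact_force: [0.0, 0.2, 0.1]
grip_width: 0.851
```

Call:
{"op": "carry_out", "data": {"steps": [[5.2,[0,0,0],0],[5.2,[0,0,0],0],[5.2,[0,0,0],0],[5.2,[0,0,0],0],[5.2,[0,0,0],0],[5.2,[0,0,0],0]]}}

```text
time_s: 11.38
tool_pos: [0.4486, 0.2504, 0.0978]
ee_rot: [0.052, 3.14, 0.0]
contact_force: [0.7, -1.4, 5.5]
grip_width: 0.68
```

Run:
```python
from h import *
go((.4488,.2494),.097,88)
save(viewer.capture('side'),'s7.png')
save(viewer.capture('wrist'),'w7.png')
```

```text
pos [0.4486 0.2504 0.0978] yawY 88.1 tilt 0.05 q6 -2.43 | shift cm [-0.03 -0.1   0.08] turn 0.1
```

View pics/w7.png

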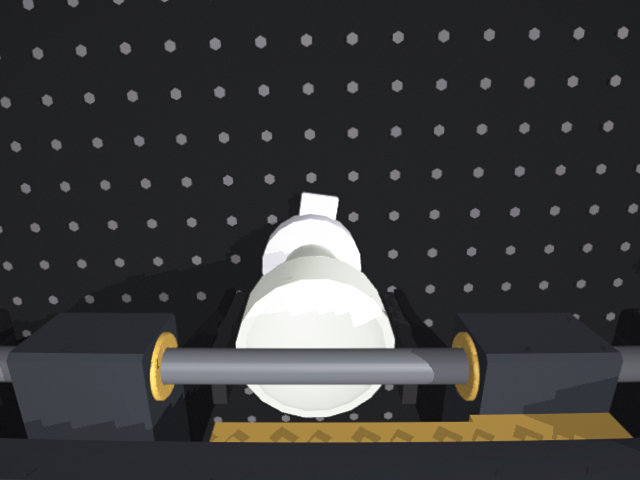

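The opening is about 59 mm, which matches the band, and the horn sits upright between the pads. I'm lifting it and carrying it to just above the port.

Call:
{"op": "carry_out", "data": {"steps": [[5.2,[0,0,-1],0],[5.2,[0,0,-4],0],[5.2,[0,0,-9],0],[5.2,[0,0,-14],0],[5.2,[0,0,-17],0],[5.2,[0,0,-17],0]], "newtons": 40}}

```text
time_s: 12.22
tool_pos: [0.4488, 0.2513, 0.2693]
ee_rot: [0.053, 3.138, 0.007]
contact_force: [0.8, -0.0, -2.7]
grip_width: 0.675
```

Run:
```python
from h import *
s=sensors.read_state();print(s['grip_width'],s['contact_force'])
go((.5742,.0423),.25,88+30.8)
P=cam_pose('wrist');np.save('w8.npy',P[0]);save(viewer.capture('wrist'),'w8.png')
save(viewer.capture('side'),'s8.png')
```

```text
0.6750211660352986 [ 0.80928857 -0.04081681 -2.74363575]
pos [0.4488 0.2513 0.2693] yawY 88.1 tilt 0.33 q6 -2.43 | shift cm [-13.23 -20.48   1.88] turn -30.7
```

View pics/w8.png

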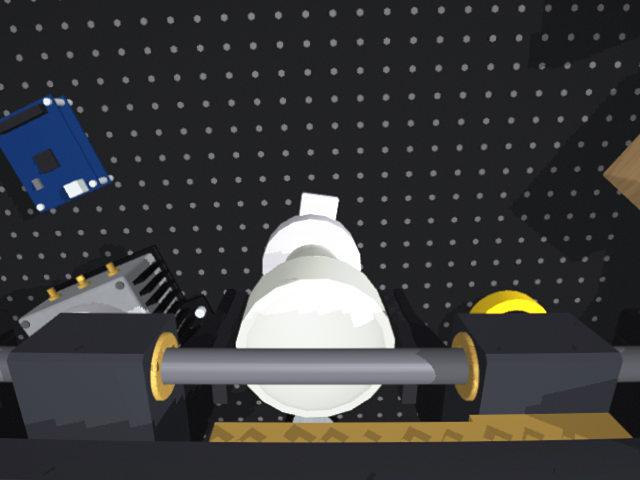

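View pics/s8.png

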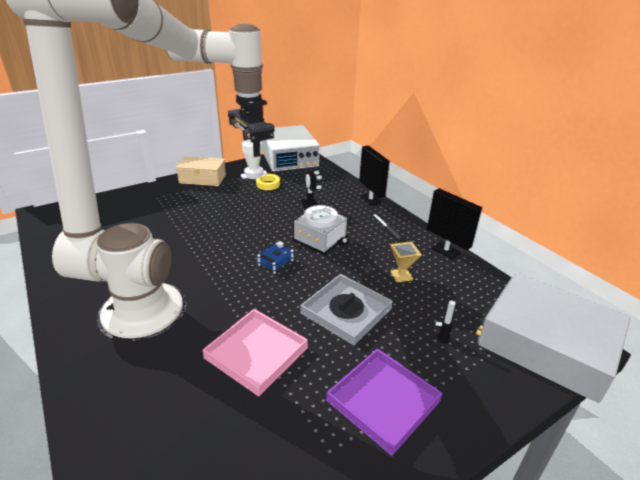

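Call:
{"op": "carry_out", "data": {"steps": [[5.2,[-3,-4.5,0],-6],[5.2,[-6,-9,0.5],-12],[5.2,[-9,-13.5,1],-18],[5.2,[-12,-18,1.5],-24],[5.2,[-13.2,-20.5,1.9],-30],[5.2,[-13.2,-20.5,1.9],-30.7],[5.2,[-13.2,-20.5,1.9],-30.7],[5.2,[-13.2,-20.5,1.9],-30.7]]}}

```text
time_s: 13.32
tool_pos: [0.5727, 0.042, 0.2476]
ee_rot: [0.781, -3.042, -0.0]
contact_force: [0.2, 0.1, -3.0]
grip_width: 0.682
```

Run:
```python
from h import *
s=sensors.read_state();print(s['grip_width'],s['contact_force'])
go((.5742,.0423),.212,88+30.8)
P=cam_pose('wrist');np.save('w9.npy',P[0]);im=viewer.capture('wrist');save(im,'w9.png')
save(cv2.resize(im[120:320,220:420],None,fx=3,fy=3,interpolation=cv2.INTER_CUBIC),'w9c.png')
im=viewer.capture('side');save(cv2.resize(im[120:270,240:400],None,fx=4,fy=4,interpolation=cv2.INTER_CUBIC),'s9.png')
```

```text
0.682471168856732 [ 0.18714442  0.05488452 -3.03977286]
pos [0.5727 0.042  0.2476] yawY 118.8 tilt 0.05 q6 -1.423 | shift cm [-0.15 -0.04  3.56] turn 0.0
```

View pics/w9c.png

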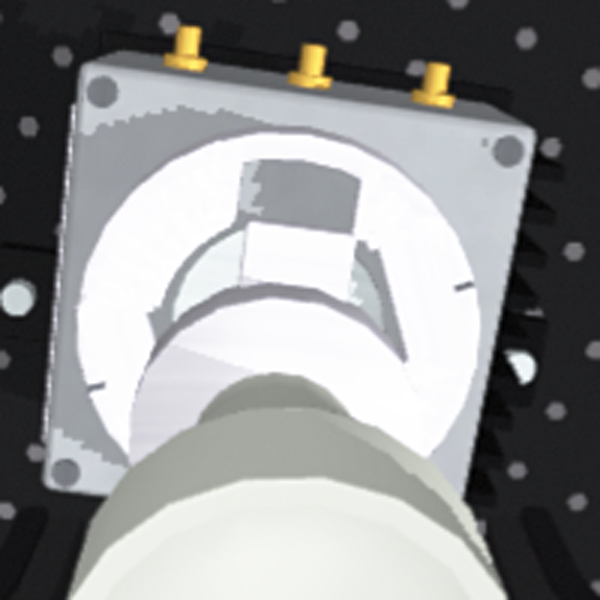

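View pics/s9.png

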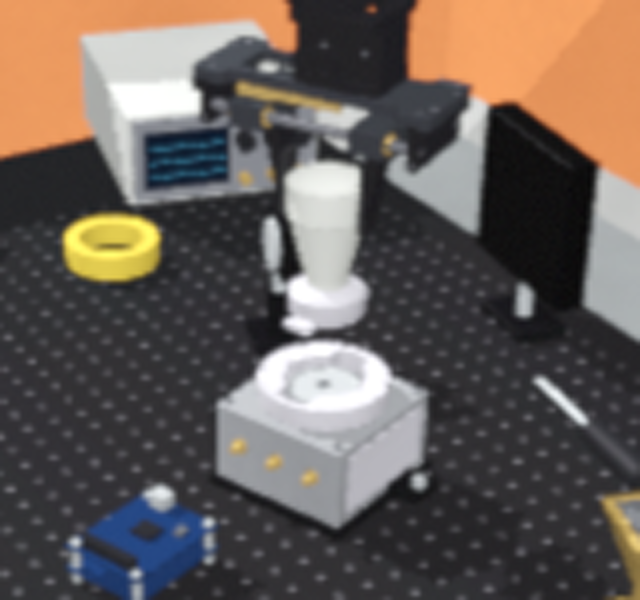

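Wrist crop: the lug end's corners are at (247,222) and (354,236), and the slot end's at (244,160) and (361,180). They look aligned; I'll put numbers on it.

Run:
```python
from h import *
P=(np.load('w9.npy'),*cam_pose('wrist')[1:])
f=lambda q,z:onz(P,(q[0]/3+220-.33,q[1]/3+120-.33),z)
an=lambda a,b:np.degrees(np.arctan2(*(b-a)[[1,0]])).round(1)
a,b=f((247,222),.156),f((354,236),.156);m=(a+b)/2;print('lug',m,np.linalg.norm(a-b),an(a,b)-90)
u=(b-a)/np.linalg.norm(b-a);w=np.array([-u[1],u[0],0]); w*=np.sign(-w@m+w@np.array([.574,.042,.156]))
print(' horn c from lug',m+w*.04)
a,b=f((245,161),.094),f((361,180),.094);m=(a+b)/2;print('slot',m,np.linalg.norm(a-b),an(a,b)-90)
a,b=f((465,287),.094),f((95,386),.094);print('marks',(a+b)/2,np.linalg.norm(a-b),an(a,b))
# ring upper arc: left 77, right 480, top 130
for q in [(77,310),(480,310),(281,130),(150,182),(420,182)]: 
    p=f(q,.094);print(q,p[:2].round(4),np.linalg.norm(p[:2]-[.574,.0423]).round(4))
```

```text
lug [0.53758737 0.02744533 0.156     ] 0.02136470741464957 21.299999999999997
 horn c from lug [0.57485873 0.04196586 0.156     ]
slot [0.53434956 0.02731805 0.094     ] 0.028976688099368084 19.5
marks [0.57476243 0.04231026 0.094     ] 0.098678823463423 -45.7
(77, 310) [ 0.5931 -0.006 ] 0.052
(480, 310) [0.5436 0.0841] 0.0517
(281, 130) [0.5283 0.0178] 0.0518
(150, 182) [ 0.555  -0.0045] 0.0505
(420, 182) [0.5229 0.054 ] 0.0524
```

The horn is centred within about 1 mm and lined up within about 1°. I'm descending in small steps.

Call:
{"op": "carry_out", "data": {"steps": [[5.2,[0,0,2],0],[5.2,[0,0,4],0],[5.2,[0,0,5.2],0],[5.2,[0,0,5.5],0],[5.2,[0,0,5.8],0],[5.2,[0,0,6.1],0],[5.2,[0,0,6.1],0]]}}

```text
time_s: 14.3
tool_pos: [0.5732, 0.041, 0.1871]
ee_rot: [-0.78, 3.043, 0.0]
contact_force: [-0.8, -0.6, -3.4]
grip_width: 0.68
```

Run:
```python
from h import *
s=sensors.read_state();print(s['grip_width'],s['contact_force'],s['ft_torque'])
go((.5742,.0423),.177,88+30.8)
im=viewer.capture('wrist');save(cv2.resize(im[120:320,220:420],None,fx=3,fy=3,interpolation=cv2.INTER_CUBIC),'w10c.png')
```

```text
0.6795880458719955 [-0.80580842 -0.63088528 -3.44561526] [-0.00229579  0.00187961 -0.06680509]
pos [0.5732 0.041  0.1871] yawY 118.8 tilt 0.01 q6 -1.422 | shift cm [-0.14  0.07  1.01] turn -0.0
```

View pics/w10c.png

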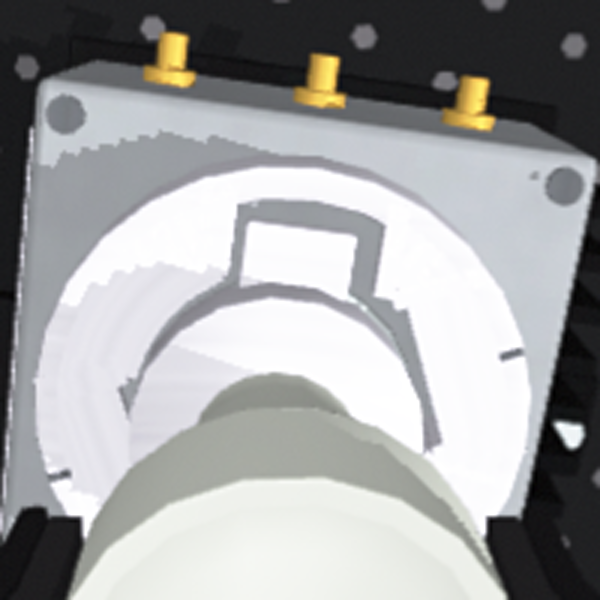

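The lug is in the slot, but about 1.5 mm left of centre and 1 mm too far out. I correct that and then press.

Call:
{"op": "carry_out", "data": {"steps": [[5.2,[-0.1,0.12,0],0],[5.2,[-0.1,0.12,0.2],0],[5.2,[-0.1,0.12,0.4],0],[5.2,[-0.1,0.12,0.6],0],[5.2,[-0.1,0.12,0.8],0],[5.2,[-0.1,0.12,1.0],0],[5.2,[-0.1,0.12,1.0],0]]}}

```text
time_s: 15.22
tool_pos: [0.574, 0.0428, 0.1778]
ee_rot: [-0.781, 3.041, -0.0]
contact_force: [-0.9, 1.2, 6.0]
grip_width: 0.678
```

Run:
```python
from h import *
s=sensors.read_state();print(s['grip_width'],s['contact_force'],s['ft_torque'])
go((.5742,.0423),.177,88+30.8)
im=viewer.capture('wrist');save(cv2.resize(im[120:320,220:420],None,fx=3,fy=3,interpolation=cv2.INTER_CUBIC),'w11c.png')
```

```text
0.677766298506076 [-0.86607712  1.1553555   6.04686232] [ 0.64844906  0.67576602 -0.0250205 ]
pos [0.574  0.0428 0.1778] yawY 118.8 tilt 0.1 q6 -1.424 | shift cm [ 0.01 -0.05  0.08] turn -0.0
```

View pics/w11c.png

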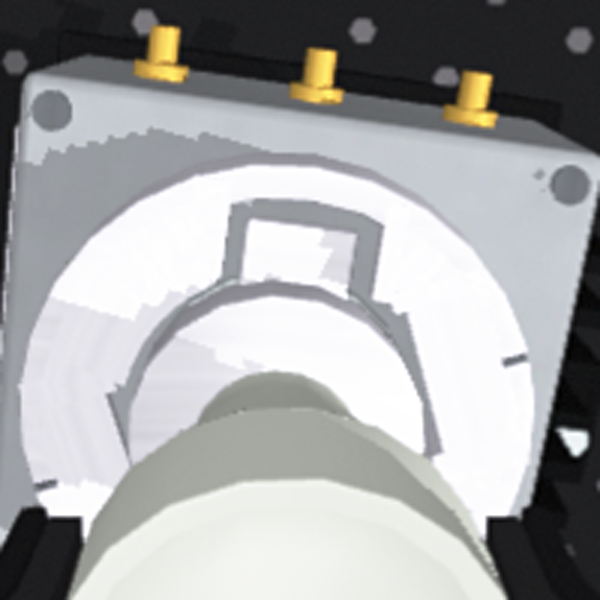

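The horn is centred in the slots. The net spring force of about 9 N means the plate is down about 6.7 mm. Now I twist clockwise (+z).

Call:
{"op": "carry_out", "data": {"steps": [[5.2,[0,0,0.05],4],[5.2,[0,0,0.05],12],[5.2,[0,0,0.05],20],[5.2,[0,0,0.05],28],[5.2,[0,0,0.05],36],[5.2,[0,0,0.05],44],[5.2,[0,0,0.05],52],[5.2,[0,0,0.05],60]]}}

```text
time_s: 16.27
tool_pos: [0.5746, 0.0433, 0.1778]
ee_rot: [0.851, 3.021, 0.004]
contact_force: [-0.8, 2.7, 5.8]
grip_width: 0.674
```

Run:
```python
from h import *
s=sensors.read_state();print(s['grip_width'],s['contact_force'],s['ft_torque'])
go((.5742,.0423),.177,118.8-66)
im=viewer.capture('wrist');save(cv2.resize(im[120:320,220:420],None,fx=3,fy=3,interpolation=cv2.INTER_CUBIC),'w12c.png')
```

```text
0.6740573553510043 [-0.79250722  2.66352584  5.80525581] [0.90962289 0.29118728 0.10144748]
pos [0.5746 0.0433 0.1778] yawY 58.5 tilt 0.22 q6 -2.476 | shift cm [-0.01 -0.11  0.07] turn 5.7
```

View pics/w12c.png

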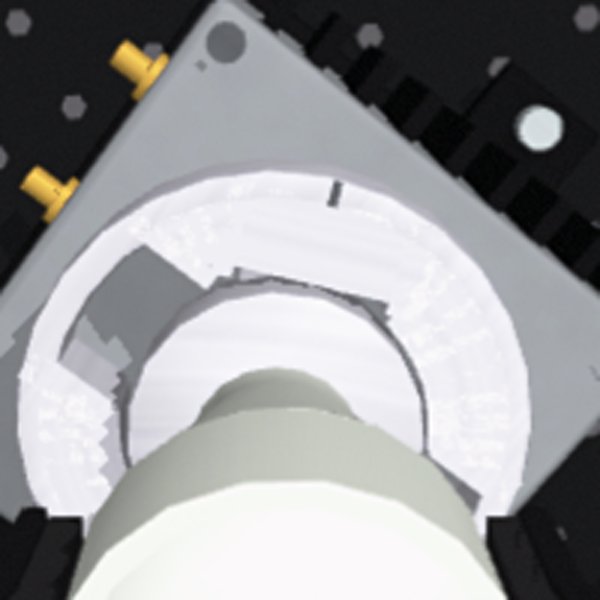

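Call:
{"op": "carry_out", "data": {"steps": [[5.2,[0,0,0],4],[5.2,[0,0,0],6.5],[5.2,[0,0,0],6.5],[5.2,[0,0,-0.2],6.5],[5.2,[0,0,-0.4],6.5],[5.2,[0,0,-0.4],6.5]]}}

```text
time_s: 17.08
tool_pos: [0.5746, 0.0434, 0.181]
ee_rot: [1.015, 2.971, 0.004]
contact_force: [0.5, 3.9, 3.2]
grip_width: 0.677
```

Run:
```python
from h import *
s=sensors.read_state();print(s['grip_width'],s['contact_force'],s['ft_torque'])
go((.5742,.0423),.182,118.8-66)
im=viewer.capture('wrist');save(cv2.resize(im[120:320,220:420],None,fx=3,fy=3,interpolation=cv2.INTER_CUBIC),'w13c.png')
```

```text
0.6771371202536733 [0.48866953 3.93331763 3.16004559] [ 1.48464804 -0.48702895  0.08935102]
pos [0.5746 0.0434 0.181 ] yawY 52.3 tilt 0.21 q6 -2.585 | shift cm [-0.04 -0.11 -0.1 ] turn -0.5
```

View pics/w13c.png

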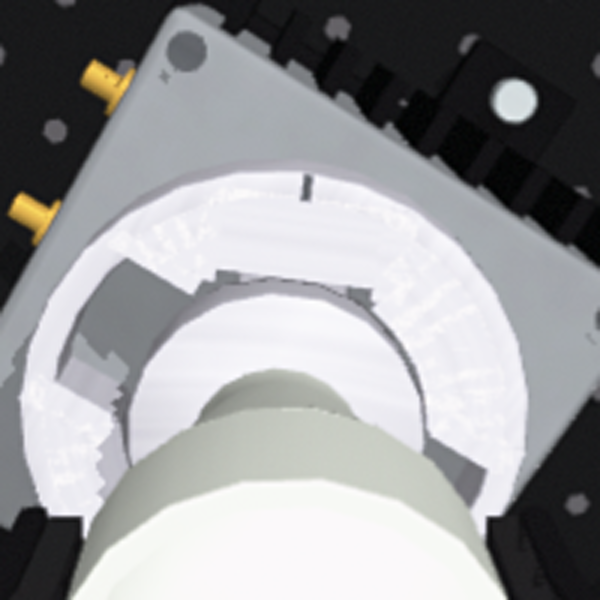

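The horn has risen: a net 6.2 N means the plate is at about 2 mm, which is the locked height. I'm releasing it.

Call:
{"op": "carry_out", "data": {"steps": [[5.9,[0,0,0],0],[6.2,[0,0,0],0],[7,[0,0,0],0],[8.7,[0,0,0],0],[8.7,[0,0,0],0],[8.7,[0,0,0],0],[8.7,[0,0,0],0],[8.7,[0,0,0],0]]}}

```text
time_s: 18.12
tool_pos: [0.5735, 0.0426, 0.1805]
ee_rot: [-1.016, -2.973, 0.0]
contact_force: [0.5, 0.5, -0.3]
grip_width: 0.998
```

Run:
```python
from h import *
s=sensors.read_state();print(s['grip_width'],s['contact_force'])
im=viewer.capture('wrist');save(im,'w14.png')
```

```text
0.9981357153574675 [ 0.45775347  0.54608973 -0.30073771]
```

View pics/w14.png

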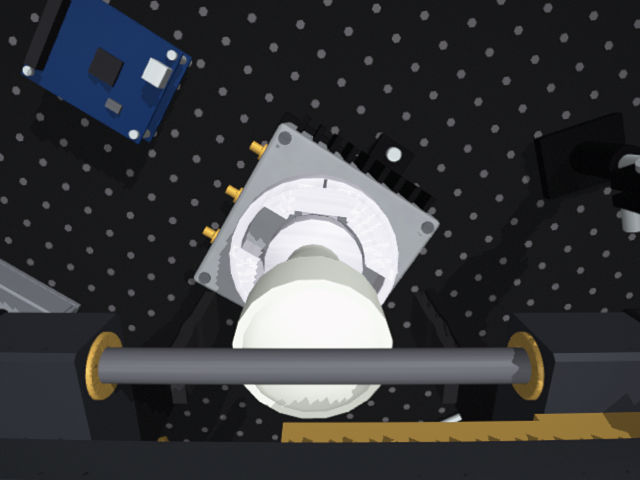

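Released and free of contact. I retreat straight up, then sideways, and check.

Call:
{"op": "carry_out", "data": {"steps": [[8.7,[0,0,-3],0],[8.7,[0,0,-8],0],[8.7,[0,0,-13],0],[8.7,[0,0,-15],0],[8.7,[-3,0,-15],0],[8.7,[-3,0,-15],0],[8.7,[-3,0,-15],0]]}}

```text
time_s: 19.05
tool_pos: [0.5969, 0.0242, 0.33]
ee_rot: [-1.016, -2.972, 0.001]
contact_force: [-0.5, 0.1, -0.7]
grip_width: 1.003
```

Run:
```python
from h import *
P=cam_pose('wrist');np.save('w15.npy',P[0]);im=viewer.capture('wrist');save(im,'w15.png')
print(sensors.read_state()['tool_pos'],proj(P,[[.5742,.0423,.192],[.5742,.0423,.094]]))
save(cv2.resize(im[80:270,220:410],None,fx=3,fy=3,interpolation=cv2.INTER_CUBIC),'w15c.png')
im=viewer.capture('side');save(cv2.resize(im[170:270,260:380],None,fx=5,fy=5,interpolation=cv2.INTER_CUBIC),'s15.png')
```

```text
[0.59681438 0.0243434  0.33014033] [[313.94585865 197.5184303 ]
 [314.14239838 177.79191952]]
```

View pics/w15c.png

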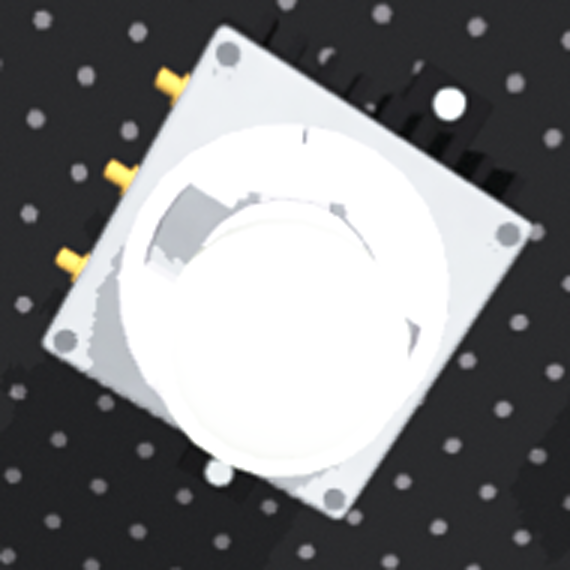

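View pics/s15.png

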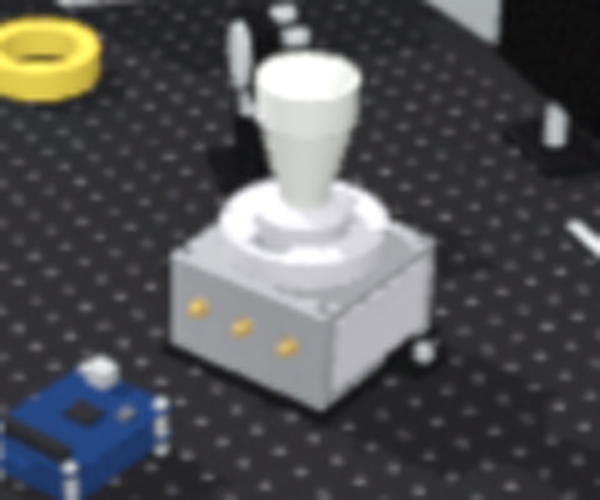

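Side view: the horn stands upright in the port. I'll check angle, tilt and height with overlays of the expected locked outline.

Run:
```python
from h import *
t=np.linspace(0,2*np.pi,90)
c=np.array([.5745,.0424])
def circ(r,z): return np.c_[c[0]+r*np.cos(t),c[1]+r*np.sin(t),0*t+z]
def ov(P,im,box,k,out):
    x,y,w,h=box; o=cv2.resize(im[y:y+h,x:x+w],None,fx=k,fy=k,interpolation=cv2.INTER_CUBIC).copy()
    for r,z,col in [(.03,.194,(255,0,0)),(.03,.168,(255,0,0)),(.052,.094,(0,160,0)),(.03,.190,(0,0,255))]:
        q=(proj(P,circ(r,z))-[x,y]+.5)*k-.5
        cv2.polylines(o,[np.round(q).astype(int).reshape(-1,1,2)],True,col,1)
    save(o,out)
im=viewer.capture('side'); ov(cam_pose('side'),im,(280,170,80,80),7,'s16.png')
im=cv2.cvtColor(cv2.imread('pics/w15.png'),cv2.COLOR_BGR2RGB); ov((np.load('w15.npy'),*cam_pose('wrist')[1:]),im,(220,80,190,190),3,'w16.png')
```

```text
(no output)
```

View pics/s16.png

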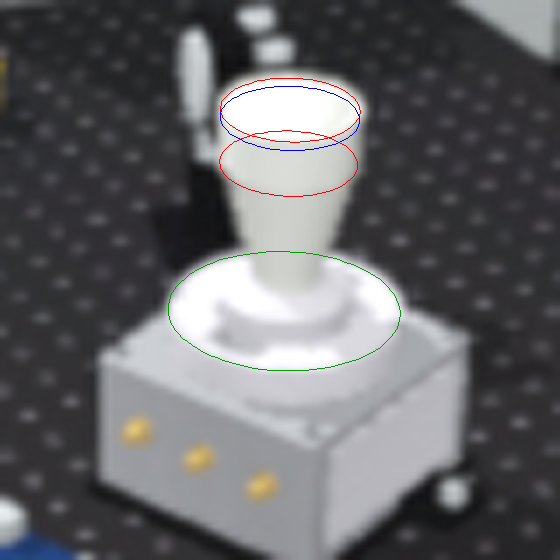

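View pics/w16.png

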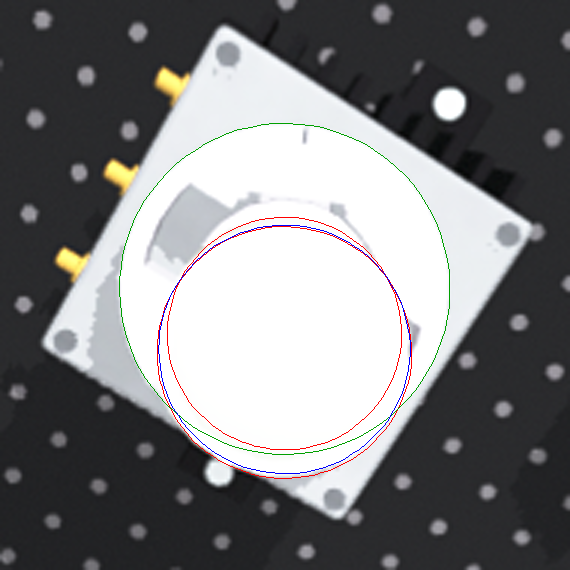

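Run:
```python
from h import *
im=cv2.cvtColor(cv2.imread('pics/w15.png'),cv2.COLOR_BGR2RGB)
P=(np.load('w15.npy'),*cam_pose('wrist')[1:])
k=4;x,y,w,h=250,110,130,140
o=cv2.resize(im[y:y+h,x:x+w],None,fx=k,fy=k,interpolation=cv2.INTER_CUBIC).astype(float)
o=np.clip((o-190)/65*255,0,255).astype(np.uint8)
t=np.linspace(0,2*np.pi,90)
for z in(.194,):
    q=(proj(P,np.c_[.5745+.03*np.cos(t),.0424+.03*np.sin(t),0*t+z])-[x,y]+.5)*k-.5
    cv2.polylines(o,[np.round(q).astype(int).reshape(-1,1,2)],True,(255,0,0),1)
save(o,'w17.png')
```

```text
(no output)
```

View pics/w17.png

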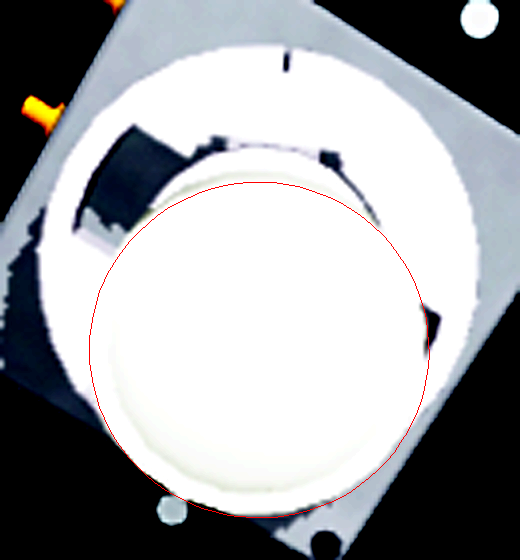

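Everything fits. The horn's rim lies on the predicted locked outline, and the lug at (273,152) lies on the line from the axis to the lock mark at (286,60). One last check of the other things from the side, then I hand in.

Run:
```python
from h import *
im=viewer.capture('side');save(im,'s18.png')
s=sensors.read_state();print(s['contact_force'],s['time_s'])
```

```text
[-0.40326704 -0.15403692 -0.40860675] 19.25
```

View pics/s18.png

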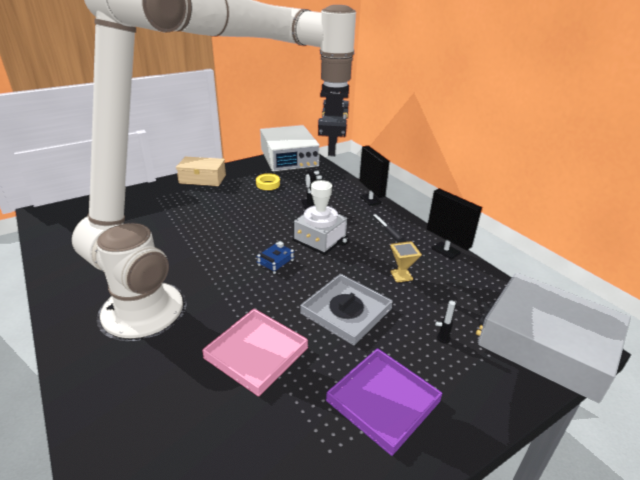

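The horn stands upright in the port (320,205), the cap is in the grey tray (347,304), and the bystanders are where they were.

```bash
python3 -c "
from rig import job; print(job.close_job())"
```

```text
the job is handed in; nothing more can be done
None
```

The dust cap is in the grey tray and the horn is locked upright in the port. I handed the job in at about 19 s of the 64 s allowed; it reports no verdict.

**What I did:** I lifted the cap off by its bar and set it down in the middle of the tray. I then gripped the horn by its band and turned it 31° to line its lugs up with the slots. After correcting a 1–2 mm offset once the lugs were in the slots, I pressed it down about 6.7 mm, judged from the spring force. A clockwise twist of about 66° and a small lift let it spring up before I released it.

**Last checks:**
- **Horn outline:** In the wrist picture its rim falls on the outline expected for a locked, upright horn, within about 1 pixel. In the side picture the height matches the locked position.
- **Lock angle:** The visible lug lines up with the lock mark within about 1°.
- **Other things:** The cap lies flat in the tray, the bystanders look unmoved in the side view, and the gripper is open and touching nothing.

**Small disagreements:** The side camera put the horn's top about 0.6 pixel (1–2 mm) off the prediction, within the 2 mm calibration. While I still held the horn after the twist, there was a side force of about 4 N and a moment of about 1.5 N m; the force dropped to near zero on release.

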